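# Fit the holder sleeve to the tube stand

### The job

Get the tube stand ready for viewing: pull the dust cap off its spigot and put it in the steel tray, then push the holder sleeve down over the spigot, past the sprung balls, until it clicks and sits fully home on the shoulder. Then take the long glass tube out of the rack and stand it, cap up, fully down in the socket of the sleeve, lowering it gently because it is glass. Let everything go and leave the other things on the bench where they are.

Things in the scene. Friction and masses are not known exactly. Their poses are not given: they have to be found in the camera images.
- stand: Tube stand, fixed to the bench: grey square base 120 x 120 x 18 mm, on it an aluminium shoulder 52 mm across up to 45 mm high, on that an upright steel spigot 24 mm across up to 89 mm, its last 6 mm tapered to 17 mm. Origin: centre of the base's underside; z up along the spigot. Two sprung balls stand out 4.5 mm from the spigot's -x and +x sides, 64 mm above the bench.
- seat (a point): Centre of the shoulder's top face, 45 mm above the bench, on the spigot's axis: the sleeve's foot must rest here. z up.
- detent_a (a joint): Inward travel in m of the ball on the stand's -x side: 0 fully out, about 0.003 as the sleeve's lip passes, back to 0 after the click. The sleeve slides freely until its foot is about 18 mm above the shoulder, then needs roughly 6 to 12 N of push; the click comes about 6 mm above the shoulder and then it moves easily down to the shoulder, a hard stop.
- detent_b (a joint): The same for the ball on the +x side.
- cap: Dust cap, grey plastic, round, 44 mm across and 60 mm tall, closed top, open below, 60 g. It starts on the spigot, resting loosely on the shoulder (it lifts straight off; 46 mm deep inside, so raise it by 50 mm or more before moving aside). Origin: centre of its open underside; z up to the closed top.
- cap_mid (a point): Middle of the dust cap, on its axis, 30 mm above its underside.
- tray: Steel parts tray, fixed, 170 (x) x 140 (y) x 22 mm with 4 mm walls and floor, empty. Origin: centre of its underside; axes along its sides.
- sleeve: Holder sleeve, plain aluminium, round, 46 mm across, 90 mm tall, about 220 g, with a shallow turned groove outside a third of the way up. Starts upright, right way up, on the bench. Origin: centre of its foot; z up. Its foot has a funnel mouth 35 mm wide narrowing to a 27 mm bore, 47 mm deep (1.5 mm clearance all round the spigot).
- socket (a point): Centre of the floor of the tube socket in the sleeve's upper end, 52 mm above its foot; the socket's bore is 35 mm, its mouth 90 mm above the foot, the floor is solid. The tube's lower end stands here.
- tube: Long glass tube, 150 mm tall, 32 mm across, black cap 36 mm across on its top 35 mm, lower end tapered to 22 mm over 8 mm, about 120 g. It starts upright in one of the rack's two holes, its lower end 8 mm above the bench. Origin: centre of its lower end; z up to the cap. Glass: lower it, do not drop it; it bears at most 25 N against the sleeve, stand or bench.
- tube_cap (a point): Middle of the long tube's black cap, on the axis, 132.5 mm above the tube's lower end: a good place to grip.
- rack: White rack block, fixed, 170 (x) x 70 (y) x 45 mm, two holes 37 mm wide and 37 mm deep (raise a tube 40 mm to clear it) at x = -45 and +45 mm. Origin: centre of its underside.
- short_tube: Short glass tube, same look, 105 mm tall, in the other hole of the rack. Bystander; origin as for the long tube.
- spacer: Aluminium spacer, wider and shorter than the sleeve: 58 mm across, 62 mm tall. Bystander on the bench; origin: centre of its underside.
- dish: Flat round glass dish, 63 mm across, 18 mm tall. Bystander; origin: centre of its underside.
- beaker: Glass beaker, 70 mm across, 90 mm tall, at the far side. Bystander; origin: centre of its underside.
- bottle: White bottle, 68 mm across, 170 mm tall, at the far side. Bystander; origin: centre of its underside.
- jar: Amber jar, 64 mm across, 75 mm tall, at the far side. Bystander; origin: centre of its underside.
- driver: Screwdriver with a black handle, 190 mm long, lying at the far side. Bystander; origin: at its middle, on the bench; x along it.
There are look-alikes about, which are no part of the job. Leave any blue or purple look-alike of the stand alone.

How it is judged (in metres and radians):
On the way, in this order (a step that is already met when the one before it is completed fails the run):
1. the dust cap is off the spigot and lies released in the tray (x of cap_mid in the frame of tray between -0.08 and 0.08 m and y of cap_mid in the frame of tray between -0.065 and 0.065 m and z of cap_mid in the frame of tray between 0.01 and 0.045 m and contact force between the fingers and cap below 0.2 N and linear speed of cap below 0.02 m/s), for 0.2 s.
2. the sleeve has clicked over the balls and rests released and fully home on the shoulder (z of sleeve in the frame of seat below 0.0025 m and horizontal distance between sleeve and seat below 0.004 m and angle between the z axis of sleeve and the z axis of seat, either way round below 0.05 rad and angle between sleeve's own z axis and vertical below 0.05 rad and value of joint each of detent_a, detent_b below 0.0015 m and contact force between the fingers and sleeve below 0.2 N and linear speed of sleeve below 0.02 m/s), for 0.2 s.
3. the long tube stands released in the sleeve's socket (z of tube in the frame of sleeve between 0.048 and 0.055 m and horizontal distance between tube and seat below 0.008 m and angle between tube's own z axis and vertical below 0.12 rad and contact force between the fingers and tube below 0.2 N and linear speed of tube below 0.02 m/s), for 0.2 s.
At the end, for the whole second after the job is handed in: Cap inside the tray; sleeve's foot within 2.5 mm of the shoulder, centred to 4 mm, upright to 0.05 rad, both balls out to 1.5 mm; long tube in the socket, its end 48-55 mm above the sleeve's foot, within 8 mm of the axis and 0.12 rad of upright; all three released and at rest (all of step 1 and all of step 2 and all of step 3); the robot touches nothing.
It fails at once if the glass tube pressed on or struck the sleeve, the stand or the bench with more than 25 N (contact force between tube and sleeve above 25 N or contact force between tube and stand above 25 N or contact force between tube and table above 25 N).
It fails at once if the glass tube was dropped into the sleeve instead of lowered (it moved faster than 0.4 m/s inside the socket) (linear speed of tube above 0.4 m/s and horizontal distance between tube and sleeve below 0.01 m and z of tube in the frame of sleeve between 0.04 and 0.088 m).
It fails at once if another thing (short tube, spacer, dish, beaker, bottle, jar or screwdriver) was moved by more than 40 mm (distance of any of short_tube, spacer, dish, beaker, bottle, jar, driver from where it was at the start of the episode above 0.04 m).
It also fails if it takes over 69 s, if anything falls off the work surface, if the arm or the gripper's body presses on something with over 40 N, if the wrist force passes 120 N, or if a joint passes its speed limit or range.

### The arm

A 6-joint arm with a two-finger parallel gripper is mounted at the origin on the work surface. World frame = base frame: x ahead of the robot, y to its left, z up, the work surface at z = 0. Lengths are in m, angles in degrees, forces in N, time in s.
With the tool pointing down it reaches from about 0.375 to 0.9 m from the base axis. Payload 3.1 kg.
Tool frame: the origin (TCP) lies at the very end of the fingers, on their centre line; the grasp point (between the pads) lies 19 mm behind it; z points along the fingers, y is the line along which they close (so a half turn about z gives the same grasp; the last joint's range is limited). The gripper opens to 87 mm and grips with 3 to 60 N. Pads are 19 mm wide; open, the fingers measure 117 mm over their backs; the gripper's body (75 mm by 190 mm) begins 51 mm behind the grasp point.
Start: joints at [60.476, 30.224, 82.088, -0, 67.689, -10.227], TCP at [0.207, 0.59, 0.223] pointing down, gripper open.
Joint ranges: [-176.69, 176.69], [-43.24, 126.21], [12.49, 139.97], [-82, 262], [0, 151.66], [-163.58, 163.58]. Speed limits (degrees/s): [159.86, 159.86, 180, 180, 180, 180].

### API

Orientations are given as a 3x3 rotation matrix whose columns are the frame's x, y, z axes.
In Python, from rig import bot gives the robot as it stands.
- The arm moves only by the tool move_arm, never from a script. Its argument "increments" is a list of rows, each an object with "xyz": the shift along the tool's x, y, z in mm, a list of three; "roll": the turn about the tool's z in rad; "grip": the opening in per cent of the stroke, from 0 (shut) to 100 (fully open). A call has 1 to 5 rows; each row shifts and turns the commanded pose from where the row before left it, along the tool's axes as they then stand; what a row does not reach is not made up. A row lasts 1/12 s, in which the tool goes at most 41.7 mm and 7.16 degrees, less where a joint would pass 70% of its speed; a pose out of reach is approached as far as the arm can. A call is refused whole if a number of a shift passes 41.7 or a number of a turn 0.125, either way. A call with a gripper value outside its range is refused whole. The fingers move at their own pace and stop on an object; the grip force is fixed at half the most. Time passes only in rows, so rows that do not move let the fingers close. It gives the time, the measured TCP pose, the force, the opening and the grip force at its end, in the units of the state.
- bot.read_state(): the state, without advancing time (a new reading comes with each control period).
- bot.capture(name): name is "side" or "top" or "wrist"; returns (picture, depth): 420x560x3 uint8, red, green, blue; 420x560 float32, m along the optical axis (not along the pixel's ray), 0 where there is no reading.
- bot.camera_model(name): a dict with "intrinsics" (3x3 intrinsics, pixels), "rvec" (rotation vector, rad) and "tvec" (3), from world to camera coordinates, as OpenCV has them; the wrist camera has in their place "tool_from_camera" (4x4, takes a point from camera to tool coordinates, whose origin is the TCP and whose axes are the flange's). Camera axes: x right, y down, z forward; pixel columns grow to the right and rows downward; lengths in m; the calibration is good to about 2 mm. A picture is of the moment at which its call begins: read the wrist's pose just before it. camera_model takes no time and is no camera call.
- bot.hand_in(): hands the job in; it is judged then, once.
Trained networks look in the newest picture that a camera, given by its name, has taken for a name from the list of things; names that differ only in an ending like _2 or _b are one class to them, and where a whole thing is asked for, a point or a joint stands for the part that bears it (a point fixed in the world has none). Each returns a list of dicts, best first, with "conf" (0 to 1); they miss things now and then, are a little off and sometimes report something else, mostly with a low value. They report only what shows in the picture. A call takes as long as a camera call. They do not tell look-alikes from the thing itself.
- bot.spot_in(label, camera): "at" ([x, y, z] in m, in the coordinates of the camera as it stood for that picture, good to about 4 mm: the middle of the surface that is visible of it).
- bot.trace(label, camera): "mask" (420x560 bool, what is visible of it).
The state is a dict: "time_s": time; "joint_positions": joint angles; "qvel": joint speeds; "tau": joint torques, N m; "position": TCP position; "tcp_rot": TCP orientation; "force": force on the tool from outside, world axes, zero at the start; "moment": the same for the moment, N m; "opening": opening from 0.0 (shut) to 1.0 (fully open); "grasp_force": force on a finger pad.
Only numpy, scipy, OpenCV 4.12 (cv2) and the standard library are available. Lean on these libraries where they do the work, as an engineer would, in place of code of your own. Each camera call takes 0.05 s, during which the arm holds its last target. There are 200 camera calls.

## Working session

There is one attempt and no reset: what is moved stays moved. The work goes in short steps, Python scripts to look and compute and a tool call to move; the robot and the scene stay as the last step left them, time stands still between calls to the robot, and variables do not carry over. Pictures are saved under pics/ and viewed, at most 10 in all, crops included, and the job is handed in when it is done.

Besides the shell and the picture viewer there is one more tool, called after "Emit:" by a JSON object that holds its "op" and its "data", one argument or row to a line. move_arm: Moves the arm, as the interface text tells. Its arguments: {"type":"object","properties":{"increments":{"type":"array"}},"required":["increments"]}

```bash
mkdir -p pics
cat > h.py <<'E'
import numpy as np, cv2
from rig import bot
def T(cam):
    m=bot.camera_model(cam)
    if 'rvec' in m:
        R=cv2.Rodrigues(np.array(m['rvec'],float))[0]; t=np.array(m['tvec'],float).ravel()
        M=np.eye(4); M[:3,:3]=R.T; M[:3,3]=-R.T@t
    else:
        s=bot.read_state(); W=np.eye(4); W[:3,:3]=np.array(s['tcp_rot']); W[:3,3]=s['position']
        M=W@np.array(m['tool_from_camera'])
    return M,np.array(m['intrinsics'],float)
def cloud(cam,M,K,d):
    v,u=np.indices(d.shape); p=np.stack([(u-K[0,2])/K[0,0]*d,(v-K[1,2])/K[1,1]*d,d],-1)
    return p@M[:3,:3].T+M[:3,3]
def pix(M,K,p):
    q=M[:3,:3].T@(np.array(p)-M[:3,3]); return (K@q/q[2])[:2].round()
def look(cam,save=None):
    M,K=T(cam); im,d=bot.capture(cam)
    if save: cv2.imwrite('pics/'+save+'.png',im[:,:,::-1])
    return M,K,im,d,cloud(cam,M,K,d)
E
python3 - <<'E'
from h import *
s=bot.read_state();print(s['time_s'],np.round(s['tcp_rot'],3).tolist(),s['opening'])
for cam in('top','side'):
    M,K,im,d,P=look(cam,cam+'0')
    print(cam,M[:3,3].round(3))
    for l in('stand','cap','tray','sleeve','tube','rack','short_tube','spacer'):
        for r in bot.spot_in(l,cam)[:4]:
            p=M[:3,:3]@np.array(r['at'])+M[:3,3]
            print(l,round(r['conf'],2),p.round(3),pix(M,K,p))
a=cv2.imread('pics/top0.png');
E
```

```text
0.0 [[-0.944, 0.33, -0.001], [0.33, 0.944, -0.002], [0.0, -0.002, -1.0]] 0.9978258976198854
top [ 0.477 -0.051  1.06 ]
stand 0.98 [ 0.277 -0.277  0.014] [384. 320.]
stand 0.85 [0.607 0.159 0.017] [209. 187.]
stand 0.79 [ 0.632 -0.043  0.016] [289. 177.]
stand 0.75 [ 0.711 -0.417  0.021] [438. 145.]
cap 0.84 [ 0.636 -0.04   0.105] [288. 170.]
cap 0.68 [ 0.44  -0.103  0.055] [314. 254.]
cap 0.56 [0.507 0.316 0.043] [144. 226.]
tray 0.68 [ 0.508 -0.345  0.009] [409. 226.]
sleeve 0.87 [ 0.439 -0.103  0.055] [314. 254.]
sleeve 0.67 [0.546 0.328 0.149] [122. 207.]
sleeve 0.56 [0.79  0.196 0.048] [194. 113.]
tube 0.55 [0.547 0.329 0.146] [122. 206.]
rack 0.72 [0.51  0.315 0.044] [144. 225.]
short_tube 0.53 [0.46  0.313 0.113] [134. 245.]
spacer 0.74 [0.431 0.115 0.063] [223. 257.]
spacer 0.7 [0.507 0.315 0.044] [144. 226.]
side [ 0.183 -0.717  0.989]
stand 0.95 [ 0.628 -0.067  0.017] [312. 217.]
stand 0.84 [0.595 0.143 0.013] [267. 172.]
stand 0.75 [ 0.706 -0.441  0.014] [423. 321.]
stand 0.56 [ 0.266 -0.295  0.024] [218. 347.]
cap 0.66 [ 0.64  -0.057  0.093] [316. 194.]
tray 0.63 [ 0.509 -0.351  0.006] [328. 325.]
sleeve 0.69 [ 0.433 -0.111  0.066] [253. 245.]
tube 0.63 [0.542 0.323 0.115] [224. 114.]
rack 0.77 [0.495 0.301 0.041] [214. 142.]
short_tube 0.7 [0.457 0.307 0.091] [200. 132.]
spacer 0.55 [0.431 0.091 0.051] [221. 194.]
```

View pics/top0.png

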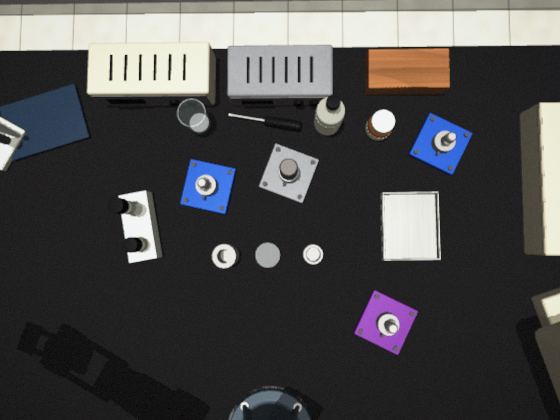

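View pics/side0.png

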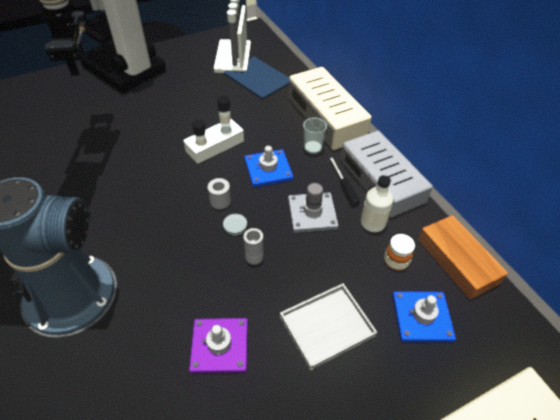

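Candidates in the top view:
- **Stand:** grey (289,174). The others are blue (209,187), blue (440,142) and purple (386,322). I choose grey, the one with a dust cap on it.
- **Sleeve:** (314,254) is tall and narrow. (223,257) is the wider spacer.
- **Tube:** (122,206) is the taller one. (134,245) is the short tube.
- **Tray:** (410,226).

Next I'll refine these from depth and check them in one crop.

```bash
cat >> h.py <<'E'
def top_circ(P,c,r,zmin,zmax):
    m=(np.hypot(P[...,0]-c[0],P[...,1]-c[1])<r)&(P[...,2]>zmin)&(P[...,2]<zmax)
    q=P[m].astype(np.float32); 
    (x,y),R=cv2.minEnclosingCircle(q[:,:2].copy()); return np.round([x,y,R,np.median(q[:,2]),len(q),*np.median(q[:,:2],0)],4).tolist()
E
python3 - <<'E'
from h import *
M,K,im,d,P=look('top')
for n,c,r,a,b in[('cap',(.636,-.045),.04,.097,.115),('sleeve',(.439,-.103),.045,.08,.1),('spacer',(.431,.11),.05,.05,.07),('tube',(.547,.329),.035,.145,.17),('short',(.46,.313),.035,.1,.12),('bottle',(.74,-.145),.06,.155,.18),('tray',(.508,-.35),.12,.0,.03)]:
    try: print(n,top_circ(P,c,r,a,b))
    except Exception as e: print(n,e)
v=(im[...,0]>90)&(abs(P[...,0]-.508)<.12)&(abs(P[...,1]+.35)<.12); print(cv2.minAreaRect(P[v][:,:2].astype(np.float32)))
# depth disparity check
print(np.median(P[300:320,250:300,2]),np.median(P[180:190,340:360,2]))
a=im[130:280,100:330,::-1]; cv2.imwrite('pics/crop.png',cv2.resize(a,None,fx=3.4,fy=3.4,interpolation=2))
E
```

```text
cap [0.6425, -0.0425, 0.0218, 0.1042, 261.0, 0.6409, -0.0416]
sleeve [0.44, -0.0997, 0.0228, 0.0901, 135.0, 0.4387, -0.0999]
spacer [0.4339, 0.1129, 0.0292, 0.062, 322.0, 0.4339, 0.1125]
tube [0.5487, 0.3394, 0.0185, 0.1575, 235.0, 0.5492, 0.337]
short [0.4606, 0.3224, 0.0183, 0.1125, 208.0, 0.4605, 0.3205]
bottle [0.7754, -0.1406, 0.0157, 0.1696, 178.0, 0.7738, -0.1401]
tray [0.5079, -0.35, 0.12, 0.0034, 5186.0, 0.5089, -0.3498]
((0.5116087198257446, -0.3491969108581543), (0.17414432764053345, 0.14750643074512482), 0.35958945751190186)
-0.0001719298325887353 -0.00026021687104471614
```

View pics/crop.png

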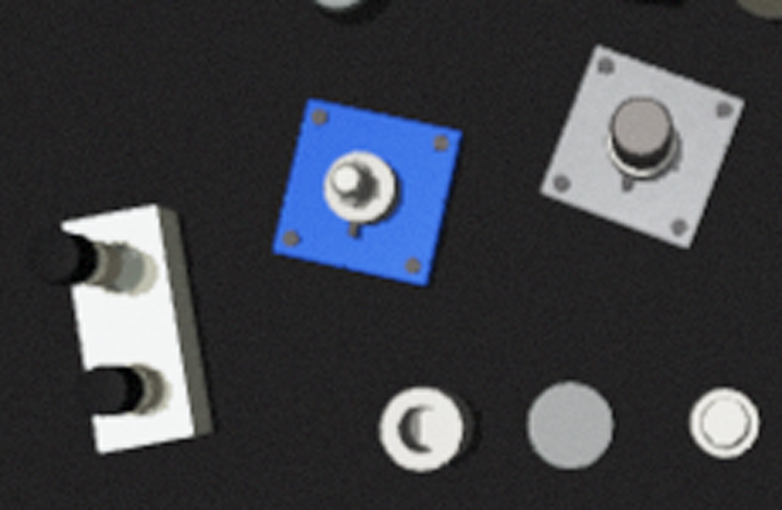

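The crop confirms it: the grey stand with its capped spigot is at crop (640,130), and the sleeve at (724,423) is a narrow ring with the socket floor showing. The spacer is at (421,428) and the disc at (570,424) is the dish. The long tube's cap is at (68,258). I'll turn the tool so its y lies along world x.

Emit:
{"op": "move_arm", "data": {
  "increments": [
    {"xyz":[0,0,-4],"roll":0.1234,"grip":100},
    {"xyz":[0,0,-4],"roll":0.1234,"grip":100},
    {"xyz":[0,0,-4],"roll":0.1234,"grip":100},
    {"xyz":[0,0,-4],"roll":0.1234,"grip":100},
    {"xyz":[0,0,-4],"roll":0.1234,"grip":100}
  ]
}}

```text
time_s: 1.37
position: [0.2065, 0.5899, 0.2427]
tcp_rot: [[-0.574, 0.819, -0.0], [0.819, 0.574, -0.0], [-0.0, -0.0, -1.0]]
force: [0.5, 0.4, -0.9]
opening: 1.003
grasp_force: 0.0
```

Emit:
{"op": "move_arm", "data": {
  "increments": [
    {"xyz":[0,0,-4],"roll":0.1234,"grip":100},
    {"xyz":[0,0,-4],"roll":0.1234,"grip":100},
    {"xyz":[0,0,-4],"roll":0.1234,"grip":100},
    {"xyz":[0,0,-4],"roll":0.1234,"grip":100},
    {"xyz":[0,0,-4],"roll":0.1234,"grip":100}
  ]
}}

```text
time_s: 1.78
position: [0.2065, 0.5898, 0.2627]
tcp_rot: [[0.006, 1.0, -0.0], [1.0, -0.006, -0.0], [-0.0, -0.0, -1.0]]
force: [-0.7, -0.9, -0.0]
opening: 1.004
grasp_force: 0.0
```

Emit:
{"op": "move_arm", "data": {
  "increments": [
    {"xyz":[-30,20,0],"roll":0,"grip":100},
    {"xyz":[-30,20,0],"roll":0,"grip":100},
    {"xyz":[-30,20,0],"roll":0,"grip":100},
    {"xyz":[-30,20,0],"roll":0,"grip":100},
    {"xyz":[-30,20,0],"roll":0,"grip":100}
  ]
}}

```text
time_s: 2.2
position: [0.307, 0.4385, 0.2627]
tcp_rot: [[-0.001, 1.0, 0.0], [1.0, 0.001, 0.0], [0.0, 0.0, -1.0]]
force: [0.8, 0.5, -0.6]
opening: 1.0
grasp_force: 0.0
```

Emit:
{"op": "move_arm", "data": {
  "increments": [
    {"xyz":[-32,22,0],"roll":0,"grip":100},
    {"xyz":[-32,22,0],"roll":0,"grip":100},
    {"xyz":[-32,22,0],"roll":0,"grip":100},
    {"xyz":[-32,22,0],"roll":0,"grip":100},
    {"xyz":[-32,22,0],"roll":0,"grip":100}
  ]
}}

```text
time_s: 2.62
position: [0.4173, 0.2783, 0.2628]
tcp_rot: [[-0.0, 1.0, 0.001], [1.0, 0.0, 0.0], [0.0, 0.001, -1.0]]
force: [0.5, 0.6, -0.6]
opening: 1.001
grasp_force: 0.0
```

Emit:
{"op": "move_arm", "data": {
  "increments": [
    {"xyz":[-32,22,0],"roll":0,"grip":100},
    {"xyz":[-32,22,0],"roll":0,"grip":100},
    {"xyz":[-32,22,0],"roll":0,"grip":100},
    {"xyz":[-32,22,0],"roll":0,"grip":100},
    {"xyz":[-32,22,0],"roll":0,"grip":100}
  ]
}}

```text
time_s: 3.03
position: [0.5273, 0.1181, 0.2628]
tcp_rot: [[0.0, 1.0, 0.0], [1.0, -0.0, 0.0], [0.0, 0.0, -1.0]]
force: [0.7, 0.9, -0.1]
opening: 0.996
grasp_force: 0.0
```

Emit:
{"op": "move_arm", "data": {
  "increments": [
    {"xyz":[-32,22,0],"roll":0,"grip":100},
    {"xyz":[-32,22,0],"roll":0,"grip":100},
    {"xyz":[-32,22,0],"roll":0,"grip":100},
    {"xyz":[-32,22,0],"roll":0,"grip":100},
    {"xyz":[-32,22,0],"roll":0,"grip":100}
  ]
}}

```text
time_s: 3.45
position: [0.6373, -0.0419, 0.2626]
tcp_rot: [[0.0, 1.0, 0.0], [1.0, -0.0, 0.0], [0.0, 0.0, -1.0]]
force: [0.6, 0.1, -0.1]
opening: 1.002
grasp_force: 0.0
```

Run:
```python
from h import *
print(bot.read_state()['position'])
M,K,im,d,P=look('wrist','w1')
print('cam',M[:3,3])
print(top_circ(P,(.642,-.042),.04,.09,.12))
for l in('cap','stand'):
    for r in bot.spot_in(l,'wrist')[:3]: print(l,r['conf'],(M[:3,:3]@np.array(r['at'])+M[:3,3]).round(4))
g=(P[...,2]>.012)&(P[...,2]<.024)&(np.hypot(P[...,0]-.642,P[...,1]+.042)<.1)
print(g.sum(),cv2.minAreaRect(P[g][:,:2].astype(np.float32)) if g.sum()>50 else '')
```

```text
[ 0.63730207 -0.04194297  0.26262209]
cam [0.63738079 0.04141967 0.42423369]
[0.6428, -0.0417, 0.0221, 0.1042, 1689.0, 0.6432, -0.0394]
cap 0.69 [ 0.6445 -0.038   0.1035]
stand 0.85 [ 0.6423 -0.0274  0.0168]
stand 0.66 [0.6089 0.1166 0.0157]
stand 0.25 [0.4423 0.1074 0.0493]
8259 ((0.6431877613067627, -0.042165130376815796), (0.12033449113368988, 0.12009508907794952), 69.15115356445312)
```

View pics/w1.png

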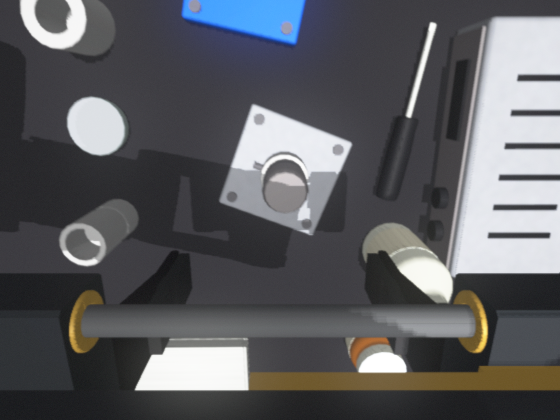

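The cap (280,180) sits in the middle of the grey base and is well lined up, about 6 mm to +x. Depth puts both the cap and the base centre at (0.643,-0.042). I'll descend and grip.

Emit:
{"op": "move_arm", "data": {
  "increments": [
    {"xyz":[0,6,30],"roll":0,"grip":100},
    {"xyz":[0,0,35],"roll":0,"grip":100},
    {"xyz":[0,0,35],"roll":0,"grip":100},
    {"xyz":[0,0,35],"roll":0,"grip":100},
    {"xyz":[0,0,30],"roll":0,"grip":100}
  ]
}}

```text
time_s: 4.02
position: [0.6408, -0.0385, 0.0957]
tcp_rot: [[-0.001, 1.0, -0.002], [1.0, 0.001, 0.001], [0.001, -0.002, -1.0]]
force: [-0.9, 0.3, -0.0]
opening: 0.999
grasp_force: 0.0
```

Emit:
{"op": "move_arm", "data": {
  "increments": [
    {"xyz":[0,0,20],"roll":0,"grip":100},
    {"xyz":[0,0,10],"roll":0,"grip":20},
    {"xyz":[0,0,0],"roll":0,"grip":20},
    {"xyz":[0,0,0],"roll":0,"grip":20},
    {"xyz":[0,0,0],"roll":0,"grip":20}
  ]
}}

```text
time_s: 4.43
position: [0.6437, -0.04, 0.0694]
tcp_rot: [[-0.001, 1.0, 0.003], [1.0, 0.001, -0.001], [-0.001, 0.003, -1.0]]
force: [0.7, 0.5, 0.8]
opening: 0.782
grasp_force: 0.0
```

Emit:
{"op": "move_arm", "data": {
  "increments": [
    {"xyz":[0,0,0],"roll":0,"grip":20},
    {"xyz":[0,0,0],"roll":0,"grip":20},
    {"xyz":[0,0,0],"roll":0,"grip":20},
    {"xyz":[0,0,0],"roll":0,"grip":20},
    {"xyz":[0,0,0],"roll":0,"grip":20}
  ]
}}

```text
time_s: 4.85
position: [0.643, -0.0403, 0.0686]
tcp_rot: [[0.0, 1.0, 0.001], [1.0, -0.0, -0.0], [-0.0, 0.001, -1.0]]
force: [-0.4, 0.3, 3.7]
opening: 0.499
grasp_force: 30.0
```

Emit:
{"op": "move_arm", "data": {
  "increments": [
    {"xyz":[0,0,-10],"roll":0,"grip":20},
    {"xyz":[0,0,-20],"roll":0,"grip":20},
    {"xyz":[0,0,-20],"roll":0,"grip":20},
    {"xyz":[0,0,-20],"roll":0,"grip":20},
    {"xyz":[0,0,-10],"roll":0,"grip":20}
  ]
}}

```text
time_s: 5.27
position: [0.6437, -0.0404, 0.1504]
tcp_rot: [[0.0, 1.0, 0.004], [1.0, -0.0, -0.001], [-0.001, 0.004, -1.0]]
force: [0.5, 0.1, -0.3]
opening: 0.5
grasp_force: 30.0
```

Emit:
{"op": "move_arm", "data": {
  "increments": [
    {"xyz":[-30,-13,0],"roll":0,"grip":20},
    {"xyz":[-31,-13,0],"roll":0,"grip":20},
    {"xyz":[-31,-13,0],"roll":0,"grip":20},
    {"xyz":[-31,-13,0],"roll":0,"grip":20},
    {"xyz":[-31,-13,0],"roll":0,"grip":20}
  ]
}}

```text
time_s: 5.68
position: [0.5765, -0.1951, 0.1475]
tcp_rot: [[-0.001, 1.0, -0.001], [1.0, 0.001, 0.0], [0.0, -0.001, -1.0]]
force: [0.5, -1.3, -0.2]
opening: 0.505
grasp_force: 30.0
```

Emit:
{"op": "move_arm", "data": {
  "increments": [
    {"xyz":[-31,-13,0],"roll":0,"grip":20},
    {"xyz":[-31,-14,0],"roll":0,"grip":20},
    {"xyz":[-31,-14,0],"roll":0,"grip":20},
    {"xyz":[-31,-14,0],"roll":0,"grip":20},
    {"xyz":[-31,-14,0],"roll":0,"grip":20}
  ]
}}

```text
time_s: 6.1
position: [0.5073, -0.3503, 0.1474]
tcp_rot: [[0.0, 1.0, -0.001], [1.0, -0.0, 0.001], [0.001, -0.001, -1.0]]
force: [0.5, -1.3, 0.0]
opening: 0.502
grasp_force: 30.0
```

Emit:
{"op": "move_arm", "data": {
  "increments": [
    {"xyz":[0,0,30],"roll":0,"grip":20},
    {"xyz":[0,0,35],"roll":0,"grip":20},
    {"xyz":[0,0,30],"roll":0,"grip":20},
    {"xyz":[0,0,15],"roll":0,"grip":20},
    {"xyz":[0,0,8],"roll":0,"grip":20}
  ]
}}

```text
time_s: 6.52
position: [0.5062, -0.3475, 0.0269]
tcp_rot: [[0.0, 1.0, -0.005], [1.0, -0.0, 0.005], [0.005, -0.005, -1.0]]
force: [-8.8, 3.3, 39.5]
opening: 0.499
grasp_force: 30.0
```

Emit:
{"op": "move_arm", "data": {
  "increments": [
    {"xyz":[0,0,1],"roll":0,"grip":20},
    {"xyz":[0,0,0],"roll":0,"grip":90},
    {"xyz":[0,0,0],"roll":0,"grip":90},
    {"xyz":[0,0,0],"roll":0,"grip":90},
    {"xyz":[0,0,0],"roll":0,"grip":90}
  ]
}}

```text
time_s: 6.93
position: [0.509, -0.3495, 0.0294]
tcp_rot: [[-0.0, 1.0, 0.001], [1.0, 0.0, -0.001], [-0.001, 0.001, -1.0]]
force: [-0.1, 0.2, -0.1]
opening: 0.72
grasp_force: 0.0
```

Emit:
{"op": "move_arm", "data": {
  "increments": [
    {"xyz":[0,0,0],"roll":0,"grip":90},
    {"xyz":[0,0,-20],"roll":0,"grip":90},
    {"xyz":[0,0,-35],"roll":0,"grip":90},
    {"xyz":[0,0,-35],"roll":0,"grip":90},
    {"xyz":[0,0,-30],"roll":0,"grip":100}
  ]
}}

```text
time_s: 7.35
position: [0.5087, -0.3492, 0.1506]
tcp_rot: [[-0.0, 1.0, 0.001], [1.0, 0.0, -0.001], [-0.001, 0.001, -1.0]]
force: [0.8, -0.2, 0.1]
opening: 0.92
grasp_force: 0.0
```

Emit:
{"op": "move_arm", "data": {
  "increments": [
    {"xyz":[0,0,-20],"roll":0,"grip":100},
    {"xyz":[31,-8,-15],"roll":0,"grip":100},
    {"xyz":[31,-8,-15],"roll":0,"grip":100},
    {"xyz":[31,-8,-15],"roll":0,"grip":100},
    {"xyz":[31,-9,-15],"roll":0,"grip":100}
  ]
}}

```text
time_s: 7.77
position: [0.4749, -0.2239, 0.2295]
tcp_rot: [[0.001, 1.0, 0.001], [1.0, -0.001, -0.0], [-0.0, 0.001, -1.0]]
force: [1.0, 0.1, 0.7]
opening: 0.998
grasp_force: 0.0
```

Emit:
{"op": "move_arm", "data": {
  "increments": [
    {"xyz":[31,-9,-10],"roll":0,"grip":100},
    {"xyz":[31,-9,0],"roll":0,"grip":100},
    {"xyz":[31,-9,0],"roll":0,"grip":100},
    {"xyz":[32,-9,0],"roll":0,"grip":100},
    {"xyz":[0,0,0],"roll":0,"grip":100}
  ]
}}

```text
time_s: 8.18
position: [0.4355, -0.0944, 0.2385]
tcp_rot: [[-0.004, 1.0, -0.004], [1.0, 0.004, 0.004], [0.004, -0.004, -1.0]]
force: [-0.3, -0.4, 0.5]
opening: 1.0
grasp_force: 0.0
```

Run:
```python
from h import *
print(bot.read_state()['position'])
M,K,im,d,P=look('wrist','w2')
print(top_circ(P,(.44,-.1),.04,.08,.1))
M,K,im,d,P=look('top')
print('cap',top_circ(P,(.51,-.35),.06,.055,.075), 'spigot',top_circ(P,(.643,-.042),.02,.08,.1))
M,K,im,d,P=look('side')
print('spigot side',top_circ(P,(.643,-.042),.02,.08,.1))
```

```text
[ 0.43554794 -0.09442028  0.23852216]
[0.4405, -0.0997, 0.0233, 0.0892, 1035.0, 0.4406, -0.1]
cap [0.5073, -0.3503, 0.022, 0.063, 259.0, 0.5074, -0.3487] spigot [0.6423, -0.0428, 0.0118, 0.0876, 78.0, 0.6411, -0.0438]
spigot side [0.6426, -0.0463, 0.0126, 0.0853, 51.0, 0.6401, -0.0497]
```

Emit:
{"op": "move_arm", "data": {
  "increments": [
    {"xyz":[-5,4,20],"roll":0,"grip":100},
    {"xyz":[0,0,35],"roll":0,"grip":100},
    {"xyz":[0,0,35],"roll":0,"grip":100},
    {"xyz":[0,0,20],"roll":0,"grip":100},
    {"xyz":[0,0,0],"roll":0,"grip":100}
  ]
}}

```text
time_s: 8.75
position: [0.4417, -0.1055, 0.125]
tcp_rot: [[0.002, 1.0, -0.007], [1.0, -0.002, 0.003], [0.003, -0.007, -1.0]]
force: [-0.6, 0.2, 0.1]
opening: 0.998
grasp_force: 0.0
```

Emit:
{"op": "move_arm", "data": {
  "increments": [
    {"xyz":[0,0,0],"roll":0,"grip":100},
    {"xyz":[0,0,0],"roll":0,"grip":100}
  ]
}}

```text
time_s: 8.92
position: [0.4448, -0.1064, 0.1294]
tcp_rot: [[0.001, 1.0, 0.002], [1.0, -0.001, -0.001], [-0.001, 0.002, -1.0]]
force: [1.0, 0.1, 0.8]
opening: 0.999
grasp_force: 0.0
```

Emit:
{"op": "move_arm", "data": {
  "increments": [
    {"xyz":[6,-4,20],"roll":0,"grip":100},
    {"xyz":[0,0,25],"roll":0,"grip":100},
    {"xyz":[0,0,25],"roll":0,"grip":100},
    {"xyz":[0,0,12],"roll":0,"grip":100},
    {"xyz":[0,0,0],"roll":0,"grip":100}
  ]
}}

```text
time_s: 9.33
position: [0.44, -0.0996, 0.0461]
tcp_rot: [[0.0, 1.0, -0.0], [1.0, -0.0, 0.0], [0.0, -0.0, -1.0]]
force: [0.2, -0.4, 0.8]
opening: 0.998
grasp_force: 0.0
```

Emit:
{"op": "move_arm", "data": {
  "increments": [
    {"xyz":[0,0,0],"roll":0,"grip":100},
    {"xyz":[0,0,0],"roll":0,"grip":100}
  ]
}}

```text
time_s: 9.5
position: [0.441, -0.0999, 0.048]
tcp_rot: [[0.0, 1.0, 0.003], [1.0, -0.0, -0.002], [-0.002, 0.003, -1.0]]
force: [-0.5, -0.5, -0.2]
opening: 0.999
grasp_force: 0.0
```

Well centred, so I'll grip here.

Emit:
{"op": "move_arm", "data": {
  "increments": [
    {"xyz":[0,0,0],"roll":0,"grip":30},
    {"xyz":[0,0,0],"roll":0,"grip":30},
    {"xyz":[0,0,0],"roll":0,"grip":30},
    {"xyz":[0,0,0],"roll":0,"grip":30},
    {"xyz":[0,0,0],"roll":0,"grip":30}
  ]
}}

```text
time_s: 9.92
position: [0.4397, -0.0992, 0.0469]
tcp_rot: [[-0.0, 1.0, 0.001], [1.0, 0.0, -0.0], [-0.0, 0.001, -1.0]]
force: [-0.2, -0.5, -0.4]
opening: 0.708
grasp_force: 0.0
```

Emit:
{"op": "move_arm", "data": {
  "increments": [
    {"xyz":[0,0,0],"roll":0,"grip":30},
    {"xyz":[0,0,0],"roll":0,"grip":30},
    {"xyz":[0,0,0],"roll":0,"grip":30},
    {"xyz":[0,0,0],"roll":0,"grip":30}
  ]
}}

```text
time_s: 10.25
position: [0.4397, -0.0992, 0.0466]
tcp_rot: [[-0.0, 1.0, 0.0], [1.0, 0.0, -0.0], [-0.0, 0.0, -1.0]]
force: [0.8, -0.4, 0.5]
opening: 0.525
grasp_force: 29.9
```

Emit:
{"op": "move_arm", "data": {
  "increments": [
    {"xyz":[0,0,-15],"roll":0,"grip":30},
    {"xyz":[0,0,-25],"roll":0,"grip":30},
    {"xyz":[0,0,-30],"roll":0,"grip":30},
    {"xyz":[0,0,-25],"roll":0,"grip":30},
    {"xyz":[0,0,-15],"roll":0,"grip":30}
  ]
}}

```text
time_s: 10.67
position: [0.4399, -0.0992, 0.1585]
tcp_rot: [[-0.0, 1.0, 0.002], [1.0, 0.0, -0.001], [-0.001, 0.002, -1.0]]
force: [0.9, -1.4, -1.7]
opening: 0.522
grasp_force: 29.9
```

Emit:
{"op": "move_arm", "data": {
  "increments": [
    {"xyz":[4,15,0],"roll":0,"grip":30},
    {"xyz":[8,28,0],"roll":0,"grip":30},
    {"xyz":[10,35,0],"roll":0,"grip":30},
    {"xyz":[10,35,0],"roll":0,"grip":30},
    {"xyz":[10,35,0],"roll":0,"grip":30}
  ]
}}

```text
time_s: 11.08
position: [0.588, -0.0563, 0.156]
tcp_rot: [[0.0, 1.0, -0.002], [1.0, -0.0, 0.0], [0.0, -0.002, -1.0]]
force: [-0.2, -1.9, -1.9]
opening: 0.527
grasp_force: 29.9
```

Emit:
{"op": "move_arm", "data": {
  "increments": [
    {"xyz":[9,30,0],"roll":0,"grip":30},
    {"xyz":[6,20,0],"roll":0,"grip":30},
    {"xyz":[0,5,0],"roll":0,"grip":30},
    {"xyz":[0,0,0],"roll":0,"grip":30},
    {"xyz":[0,0,0],"roll":0,"grip":30}
  ]
}}

```text
time_s: 11.5
position: [0.6406, -0.042, 0.1554]
tcp_rot: [[-0.0, 1.0, -0.004], [1.0, 0.0, 0.001], [0.001, -0.004, -1.0]]
force: [-1.0, -0.2, -2.5]
opening: 0.526
grasp_force: 29.9
```

Run:
```python
from h import *
s=bot.read_state();print(s['position'],s['force'],s['grasp_force'])
M,K,im,d,P=look('side','s2')
p=s['position'];print(pix(M,K,p))
M,K,im,d,P=look('wrist','w3'); p=s['position'];z=p[2]-.0466+.09; print(top_circ(P,p[:2],.035,z-.008,z+.008), z)
m=(P[...,2]>.012)&(P[...,2]<.024)&(np.hypot(P[...,0]-.642,P[...,1]+.042)<.1)
print(m.sum(),cv2.minAreaRect(P[m][:,:2].astype(np.float32)))
```

```text
[ 0.64059665 -0.04197839  0.1553529 ] [-1.03430627 -0.1697128  -2.52971329] 29.93557021021843
[315. 174.]
[0.6406, -0.0345, 0.0335, 0.1981, 6413.0, 0.6402, -0.033] 0.19875289559345222
12236 ((0.6432835459709167, -0.04185719043016434), (0.11967803537845612, 0.12001325935125351), 69.2329330444336)
```

View pics/s2.png

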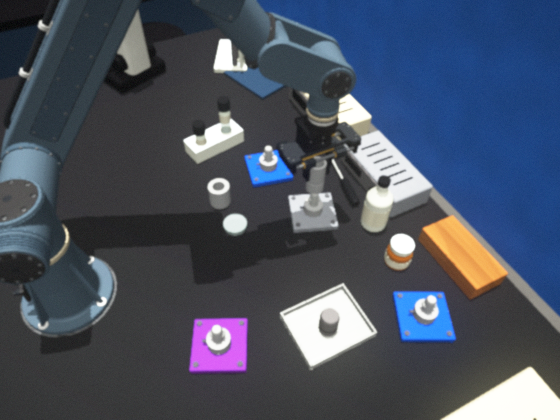

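The side view shows the sleeve held upright over the spigot at (315,185), with the cap upright in the tray at (329,318). I'll trim 2 mm in x and lower slowly.

Emit:
{"op": "move_arm", "data": {
  "increments": [
    {"xyz":[0,2,5],"roll":0,"grip":30},
    {"xyz":[0,0,8],"roll":0,"grip":30},
    {"xyz":[0,0,6],"roll":0,"grip":30},
    {"xyz":[0,0,3],"roll":0,"grip":30},
    {"xyz":[0,0,0],"roll":0,"grip":30}
  ]
}}

```text
time_s: 12.02
position: [0.6433, -0.042, 0.1331]
tcp_rot: [[0.0, 1.0, -0.003], [1.0, -0.0, 0.001], [0.001, -0.003, -1.0]]
force: [-0.2, -1.0, -2.2]
opening: 0.525
grasp_force: 29.9
```

Emit:
{"op": "move_arm", "data": {
  "increments": [
    {"xyz":[0,0,4],"roll":0,"grip":30},
    {"xyz":[0,0,4],"roll":0,"grip":30},
    {"xyz":[0,0,3],"roll":0,"grip":30},
    {"xyz":[0,0,0],"roll":0,"grip":30},
    {"xyz":[0,0,0],"roll":0,"grip":30}
  ]
}}

```text
time_s: 12.43
position: [0.6444, -0.0421, 0.1233]
tcp_rot: [[-0.0, 1.0, -0.0], [1.0, 0.0, 0.0], [0.0, -0.0, -1.0]]
force: [0.4, -0.8, -1.3]
opening: 0.525
grasp_force: 29.9
```

Emit:
{"op": "move_arm", "data": {
  "increments": [
    {"xyz":[0,-1,3],"roll":0,"grip":30},
    {"xyz":[0,0,4],"roll":0,"grip":30},
    {"xyz":[0,0,3],"roll":0,"grip":30},
    {"xyz":[0,0,0],"roll":0,"grip":30},
    {"xyz":[0,0,0],"roll":0,"grip":30}
  ]
}}

```text
time_s: 12.85
position: [0.6433, -0.0421, 0.1132]
tcp_rot: [[-0.0, 1.0, -0.001], [1.0, 0.0, 0.0], [0.0, -0.001, -1.0]]
force: [-0.5, 0.8, -2.6]
opening: 0.524
grasp_force: 29.9
```

Emit:
{"op": "move_arm", "data": {
  "increments": [
    {"xyz":[0,0,4],"roll":0,"grip":30},
    {"xyz":[0,0,3],"roll":0,"grip":30},
    {"xyz":[0,0,0],"roll":0,"grip":30},
    {"xyz":[0,0,0],"roll":0,"grip":30}
  ]
}}

```text
time_s: 13.18
position: [0.6434, -0.0419, 0.1069]
tcp_rot: [[-0.0, 1.0, -0.0], [1.0, 0.0, 0.0], [0.0, -0.0, -1.0]]
force: [-1.2, 0.9, 1.7]
opening: 0.525
grasp_force: 29.9
```

Emit:
{"op": "move_arm", "data": {
  "increments": [
    {"xyz":[0,0,3],"roll":0,"grip":30},
    {"xyz":[0,0,3],"roll":0,"grip":30},
    {"xyz":[0,0,3],"roll":0,"grip":30},
    {"xyz":[0,0,0],"roll":0,"grip":30}
  ]
}}

```text
time_s: 13.52
position: [0.6426, -0.0417, 0.0957]
tcp_rot: [[0.0, 1.0, -0.002], [1.0, -0.0, 0.001], [0.001, -0.002, -1.0]]
force: [1.3, 0.3, -10.3]
opening: 0.524
grasp_force: 29.9
```

Emit:
{"op": "move_arm", "data": {
  "increments": [
    {"xyz":[0,0,2],"roll":0,"grip":30},
    {"xyz":[0,0,2],"roll":0,"grip":30},
    {"xyz":[0,0,0],"roll":0,"grip":30}
  ]
}}

```text
time_s: 13.77
position: [0.6433, -0.0422, 0.0928]
tcp_rot: [[-0.0, 1.0, -0.001], [1.0, 0.0, -0.0], [-0.0, -0.001, -1.0]]
force: [-0.0, 0.6, -4.8]
opening: 0.526
grasp_force: 29.9
```

Clicked. The last millimetres go down onto the shoulder.

Emit:
{"op": "move_arm", "data": {
  "increments": [
    {"xyz":[0,0,1],"roll":0,"grip":30},
    {"xyz":[0,0,1],"roll":0,"grip":30},
    {"xyz":[0,0,0],"roll":0,"grip":30},
    {"xyz":[0,0,0],"roll":0,"grip":30}
  ]
}}

```text
time_s: 14.1
position: [0.644, -0.0424, 0.0919]
tcp_rot: [[0.0, 1.0, 0.001], [1.0, -0.0, -0.0], [-0.0, 0.001, -1.0]]
force: [-0.8, 0.2, -2.1]
opening: 0.524
grasp_force: 29.9
```

Emit:
{"op": "move_arm", "data": {
  "increments": [
    {"xyz":[0,0,1],"roll":0,"grip":30},
    {"xyz":[0,0,1],"roll":0,"grip":30},
    {"xyz":[0,0,0],"roll":0,"grip":30},
    {"xyz":[0,0,0],"roll":0,"grip":30}
  ]
}}

```text
time_s: 14.43
position: [0.6441, -0.0423, 0.0916]
tcp_rot: [[-0.0, 1.0, 0.002], [1.0, 0.0, -0.001], [-0.001, 0.002, -1.0]]
force: [-2.1, 0.0, 5.4]
opening: 0.527
grasp_force: 29.9
```

Emit:
{"op": "move_arm", "data": {
  "increments": [
    {"xyz":[0,-1,0],"roll":0,"grip":100},
    {"xyz":[0,0,0],"roll":0,"grip":100},
    {"xyz":[0,0,0],"roll":0,"grip":100},
    {"xyz":[0,0,0],"roll":0,"grip":100},
    {"xyz":[0,0,0],"roll":0,"grip":100}
  ]
}}

```text
time_s: 14.85
position: [0.6426, -0.0422, 0.0894]
tcp_rot: [[0.0, 1.0, 0.0], [1.0, -0.0, -0.0], [-0.0, 0.0, -1.0]]
force: [0.4, 0.3, -0.6]
opening: 0.82
grasp_force: 0.0
```

Emit:
{"op": "move_arm", "data": {
  "increments": [
    {"xyz":[0,0,0],"roll":0,"grip":100},
    {"xyz":[0,0,0],"roll":0,"grip":100},
    {"xyz":[0,0,-10],"roll":0,"grip":100},
    {"xyz":[0,0,-25],"roll":0,"grip":100},
    {"xyz":[0,0,-30],"roll":0,"grip":100}
  ]
}}

```text
time_s: 15.27
position: [0.6408, -0.0418, 0.1536]
tcp_rot: [[0.0, 1.0, -0.005], [1.0, -0.0, 0.001], [0.001, -0.005, -1.0]]
force: [0.7, 0.8, 0.4]
opening: 0.994
grasp_force: 0.0
```

Emit:
{"op": "move_arm", "data": {
  "increments": [
    {"xyz":[0,0,-30],"roll":0,"grip":100},
    {"xyz":[0,0,-30],"roll":0,"grip":100},
    {"xyz":[0,0,-30],"roll":0,"grip":100},
    {"xyz":[0,0,-10],"roll":0,"grip":100},
    {"xyz":[0,0,0],"roll":0,"grip":100}
  ]
}}

```text
time_s: 15.68
position: [0.6446, -0.0425, 0.2589]
tcp_rot: [[-0.0, 1.0, 0.008], [1.0, 0.0, -0.002], [-0.002, 0.008, -1.0]]
force: [0.4, 0.2, -0.2]
opening: 1.001
grasp_force: 0.0
```

Run:
```python
from h import *
s=bot.read_state();print(s['time_s'],s['position'])
M,K,im,d,P=look('wrist','w4')
print('sleeve top',top_circ(P,(.643,-.042),.04,.12,.15))
for r in (0,1):
    pass
m=(P[...,2]>.012)&(P[...,2]<.024)&(np.hypot(P[...,0]-.642,P[...,1]+.042)<.1)
print(cv2.minAreaRect(P[m][:,:2].astype(np.float32)), np.median(P[m][:,2]))
M,K,im,d,P=look('side')
print('side',top_circ(P,(.643,-.042),.04,.12,.15))
```

```text
15.6833 [ 0.64458587 -0.04251713  0.25891087]
sleeve top [0.6444, -0.0428, 0.0232, 0.1341, 1364.0, 0.6444, -0.0439]
((0.6431765556335449, -0.04213930666446686), (0.12036346644163132, 0.12003405392169952), 69.17298126220703) 0.017391340239847786
side [0.6433, -0.0458, 0.0252, 0.1306, 193.0, 0.6427, -0.0475]
```

View pics/w4.png

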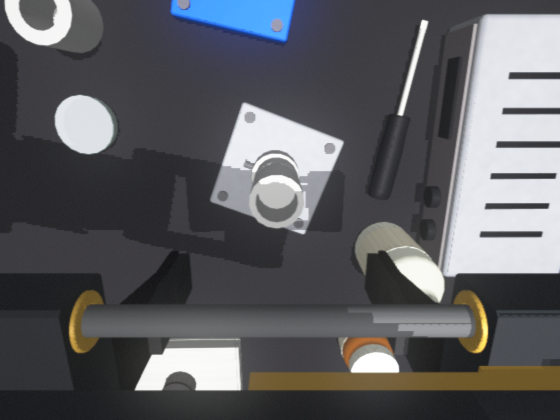

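The sleeve's ring at (276,203) is on the stand with its socket open. Its top is at 0.134 against 0.135 expected, with the same -1 mm bias as before, so it's home. On to the tube.

Emit:
{"op": "move_arm", "data": {
  "increments": [
    {"xyz":[20,-5,0],"roll":0,"grip":100},
    {"xyz":[30,-8,0],"roll":0,"grip":100},
    {"xyz":[30,-8,0],"roll":0,"grip":100},
    {"xyz":[30,-8,0],"roll":0,"grip":100},
    {"xyz":[30,-8,0],"roll":0,"grip":100}
  ]
}}

```text
time_s: 16.2
position: [0.6033, 0.0989, 0.2514]
tcp_rot: [[0.001, 1.0, -0.006], [1.0, -0.001, 0.0], [0.0, -0.006, -1.0]]
force: [1.0, 0.1, 0.2]
opening: 0.998
grasp_force: 0.0
```

Emit:
{"op": "move_arm", "data": {
  "increments": [
    {"xyz":[30,-8,0],"roll":0,"grip":100},
    {"xyz":[30,-8,0],"roll":0,"grip":100},
    {"xyz":[30,-8,0],"roll":0,"grip":100},
    {"xyz":[30,-8,0],"roll":0,"grip":100},
    {"xyz":[30,-8,0],"roll":0,"grip":100}
  ]
}}

```text
time_s: 16.62
position: [0.5633, 0.2488, 0.2515]
tcp_rot: [[0.0, 1.0, -0.006], [1.0, -0.0, -0.001], [-0.001, -0.006, -1.0]]
force: [0.9, -1.0, -0.1]
opening: 0.998
grasp_force: 0.0
```

Emit:
{"op": "move_arm", "data": {
  "increments": [
    {"xyz":[30,-8,0],"roll":0,"grip":100},
    {"xyz":[30,-8,0],"roll":0,"grip":100},
    {"xyz":[20,-3,0],"roll":0,"grip":100},
    {"xyz":[10,0,0],"roll":0,"grip":100},
    {"xyz":[0,0,0],"roll":0,"grip":100}
  ]
}}

```text
time_s: 17.03
position: [0.5451, 0.3394, 0.2521]
tcp_rot: [[-0.003, 1.0, -0.004], [1.0, 0.003, -0.001], [-0.001, -0.004, -1.0]]
force: [0.4, -0.1, 0.2]
opening: 0.996
grasp_force: 0.0
```

Run:
```python
from h import *
s=bot.read_state();print(s['time_s'],s['position'])
M,K,im,d,P=look('wrist','w5')
print('tube',top_circ(P,(.549,.338),.035,.145,.17))
print('short',top_circ(P,(.46,.322),.035,.1,.12))
M,K,im,d,P=look('top')
print('sleeve',top_circ(P,(.643,-.042),.04,.12,.15))
```

```text
17.0333 [0.54513214 0.33941961 0.25207741]
tube [0.5495, 0.3408, 0.018, 0.1573, 1801.0, 0.5496, 0.3425]
short [0.4615, 0.3239, 0.0181, 0.1121, 1359.0, 0.4628, 0.3259]
sleeve [0.6435, -0.0431, 0.023, 0.1343, 176.0, 0.6445, -0.043]
```

View pics/w5.png

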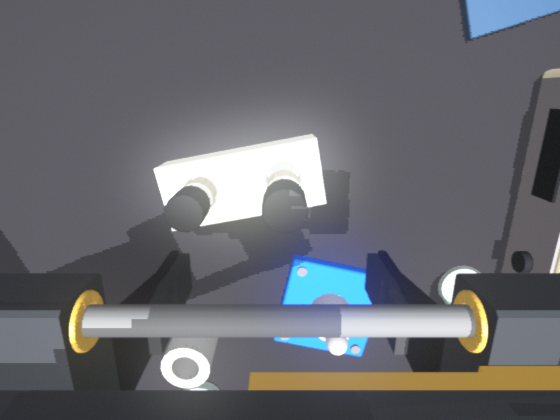

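The long tube's cap is at (285,200), between the finger lines; the short one is at (187,208). Going down.

Emit:
{"op": "move_arm", "data": {
  "increments": [
    {"xyz":[0,3,20],"roll":0,"grip":100},
    {"xyz":[0,0,35],"roll":0,"grip":100},
    {"xyz":[0,0,25],"roll":0,"grip":100},
    {"xyz":[0,0,10],"roll":0,"grip":100},
    {"xyz":[0,0,0],"roll":0,"grip":100}
  ]
}}

```text
time_s: 17.55
position: [0.5479, 0.3353, 0.1612]
tcp_rot: [[0.002, 1.0, -0.007], [1.0, -0.002, -0.003], [-0.003, -0.007, -1.0]]
force: [-0.3, -0.4, 0.5]
opening: 1.003
grasp_force: 0.0
```

Emit:
{"op": "move_arm", "data": {
  "increments": [
    {"xyz":[0,0,0],"roll":0,"grip":100},
    {"xyz":[0,0,0],"roll":0,"grip":100}
  ]
}}

```text
time_s: 17.72
position: [0.5511, 0.3377, 0.1663]
tcp_rot: [[0.001, 1.0, 0.003], [1.0, -0.001, 0.001], [0.001, 0.003, -1.0]]
force: [0.0, 0.6, 0.5]
opening: 1.0
grasp_force: 0.0
```

Emit:
{"op": "move_arm", "data": {
  "increments": [
    {"xyz":[2,-1,15],"roll":0,"grip":100},
    {"xyz":[0,0,15],"roll":0,"grip":100},
    {"xyz":[0,0,12],"roll":0,"grip":100},
    {"xyz":[0,0,0],"roll":0,"grip":100},
    {"xyz":[0,0,0],"roll":0,"grip":100}
  ]
}}

```text
time_s: 18.13
position: [0.5487, 0.3399, 0.123]
tcp_rot: [[0.0, 1.0, 0.0], [1.0, -0.0, 0.0], [0.0, 0.0, -1.0]]
force: [0.8, 0.2, 0.6]
opening: 0.999
grasp_force: 0.0
```

Emit:
{"op": "move_arm", "data": {
  "increments": [
    {"xyz":[0,0,0],"roll":0,"grip":100},
    {"xyz":[0,0,0],"roll":0,"grip":100}
  ]
}}

```text
time_s: 18.3
position: [0.5494, 0.3402, 0.1238]
tcp_rot: [[-0.0, 1.0, 0.002], [1.0, 0.0, 0.001], [0.001, 0.002, -1.0]]
force: [0.3, 0.8, -0.2]
opening: 0.998
grasp_force: 0.0
```

Emit:
{"op": "move_arm", "data": {
  "increments": [
    {"xyz":[0,0,0],"roll":0,"grip":20},
    {"xyz":[0,0,0],"roll":0,"grip":20},
    {"xyz":[0,0,0],"roll":0,"grip":20},
    {"xyz":[0,0,0],"roll":0,"grip":20},
    {"xyz":[0,0,0],"roll":0,"grip":20}
  ]
}}

```text
time_s: 18.72
position: [0.5485, 0.3399, 0.1226]
tcp_rot: [[-0.0, 1.0, 0.0], [1.0, 0.0, 0.0], [0.0, 0.0, -1.0]]
force: [-0.4, -0.3, -0.0]
opening: 0.702
grasp_force: 0.0
```

Emit:
{"op": "move_arm", "data": {
  "increments": [
    {"xyz":[0,0,0],"roll":0,"grip":20},
    {"xyz":[0,0,0],"roll":0,"grip":20},
    {"xyz":[0,0,0],"roll":0,"grip":20},
    {"xyz":[0,0,0],"roll":0,"grip":20},
    {"xyz":[0,0,0],"roll":0,"grip":20}
  ]
}}

```text
time_s: 19.13
position: [0.5486, 0.3399, 0.1225]
tcp_rot: [[-0.0, 1.0, 0.0], [1.0, 0.0, -0.0], [-0.0, 0.0, -1.0]]
force: [-0.1, -0.5, -1.1]
opening: 0.403
grasp_force: 30.0
```

Emit:
{"op": "move_arm", "data": {
  "increments": [
    {"xyz":[0,0,-10],"roll":0,"grip":20},
    {"xyz":[0,0,-20],"roll":0,"grip":20},
    {"xyz":[0,0,-25],"roll":0,"grip":20},
    {"xyz":[0,0,-30],"roll":0,"grip":20},
    {"xyz":[0,0,-30],"roll":0,"grip":20}
  ]
}}

```text
time_s: 19.55
position: [0.5478, 0.3396, 0.2386]
tcp_rot: [[0.0, 1.0, -0.002], [1.0, -0.0, -0.001], [-0.001, -0.002, -1.0]]
force: [1.0, -0.7, -1.4]
opening: 0.405
grasp_force: 30.0
```

Emit:
{"op": "move_arm", "data": {
  "increments": [
    {"xyz":[0,0,-25],"roll":0,"grip":20},
    {"xyz":[0,0,-20],"roll":0,"grip":20},
    {"xyz":[-10,3,0],"roll":0,"grip":20},
    {"xyz":[-20,5,0],"roll":0,"grip":20},
    {"xyz":[-28,7,0],"roll":0,"grip":20}
  ]
}}

```text
time_s: 19.97
position: [0.5624, 0.2821, 0.2819]
tcp_rot: [[-0.003, 1.0, -0.001], [1.0, 0.003, 0.0], [0.0, -0.001, -1.0]]
force: [-0.7, -0.8, -1.8]
opening: 0.403
grasp_force: 30.0
```

Emit:
{"op": "move_arm", "data": {
  "increments": [
    {"xyz":[-28,7,0],"roll":0,"grip":20},
    {"xyz":[-28,7,0],"roll":0,"grip":20},
    {"xyz":[-28,7,0],"roll":0,"grip":20},
    {"xyz":[-28,7,0],"roll":0,"grip":20},
    {"xyz":[-28,7,0],"roll":0,"grip":20}
  ]
}}

```text
time_s: 20.38
position: [0.5976, 0.1396, 0.281]
tcp_rot: [[0.0, 1.0, -0.003], [1.0, -0.0, -0.001], [-0.001, -0.003, -1.0]]
force: [0.5, 0.1, -1.1]
opening: 0.405
grasp_force: 30.0
```

Emit:
{"op": "move_arm", "data": {
  "increments": [
    {"xyz":[-28,7,0],"roll":0,"grip":20},
    {"xyz":[-28,7,0],"roll":0,"grip":20},
    {"xyz":[-28,7,0],"roll":0,"grip":20},
    {"xyz":[-28,7,0],"roll":0,"grip":20},
    {"xyz":[-28,7,0],"roll":0,"grip":20}
  ]
}}

```text
time_s: 20.8
position: [0.6324, -0.0002, 0.2809]
tcp_rot: [[0.0, 1.0, -0.003], [1.0, -0.0, 0.0], [0.0, -0.003, -1.0]]
force: [0.5, -0.3, -2.1]
opening: 0.409
grasp_force: 30.0
```

Emit:
{"op": "move_arm", "data": {
  "increments": [
    {"xyz":[-22,5,0],"roll":0,"grip":20},
    {"xyz":[-15,3,0],"roll":0,"grip":20},
    {"xyz":[-6,1,0],"roll":0,"grip":20},
    {"xyz":[0,0,0],"roll":0,"grip":20},
    {"xyz":[0,0,0],"roll":0,"grip":20}
  ]
}}

```text
time_s: 21.22
position: [0.6418, -0.0404, 0.282]
tcp_rot: [[0.0, 1.0, -0.002], [1.0, -0.0, 0.001], [0.001, -0.002, -1.0]]
force: [0.4, 0.9, -1.6]
opening: 0.408
grasp_force: 30.0
```

Emit:
{"op": "move_arm", "data": {
  "increments": [
    {"xyz":[0,0,0],"roll":0,"grip":20},
    {"xyz":[0,0,0],"roll":0,"grip":20}
  ]
}}

```text
time_s: 21.38
position: [0.6421, -0.0395, 0.2826]
tcp_rot: [[-0.002, 1.0, -0.0], [1.0, 0.002, 0.001], [0.001, -0.0, -1.0]]
force: [0.1, -0.1, -1.0]
opening: 0.402
grasp_force: 30.0
```

Emit:
{"op": "move_arm", "data": {
  "increments": [
    {"xyz":[-3,1.5,10],"roll":0,"grip":20},
    {"xyz":[0,0,10],"roll":0,"grip":20},
    {"xyz":[0,0,5],"roll":0,"grip":20},
    {"xyz":[0,0,0],"roll":0,"grip":20},
    {"xyz":[0,0,0],"roll":0,"grip":20}
  ]
}}

```text
time_s: 21.8
position: [0.6435, -0.0438, 0.2564]
tcp_rot: [[-0.0, 1.0, -0.002], [1.0, 0.0, 0.001], [0.001, -0.002, -1.0]]
force: [0.0, 1.0, -1.3]
opening: 0.403
grasp_force: 30.0
```

Run:
```python
from h import *
s=bot.read_state();print(s['time_s'],s['position'])
p=np.array(s['position']);b=p-[0,0,.1145]
M,K,a,d,P=look('side')
print('side pix bottom,seat',pix(M,K,b),pix(M,K,[.6438,-.0427,.135]))
M,K,w,d,P=look('wrist')
print('wrist pix bottom,mouth',pix(M,K,b),pix(M,K,[.6438,-.0427,.135]), top_circ(P,(.6438,-.0427),.03,.128,.14))
A=cv2.resize(a[120:240,260:380],(480,480),interpolation=2); B=w[90:300,200:360]; B=cv2.resize(B,(int(160*480/210),480))
cv2.imwrite('pics/c6.png',np.hstack([A,B])[:,:,::-1])
```

```text
21.8 [ 0.64351235 -0.0438309   0.25644873]
side pix bottom,seat [316. 178.] [316. 179.]
wrist pix bottom,mouth [277. 205.] [277. 201.] [0.6445, -0.0425, 0.0229, 0.1344, 739.0, 0.6435, -0.0307]
```

View pics/c6.png

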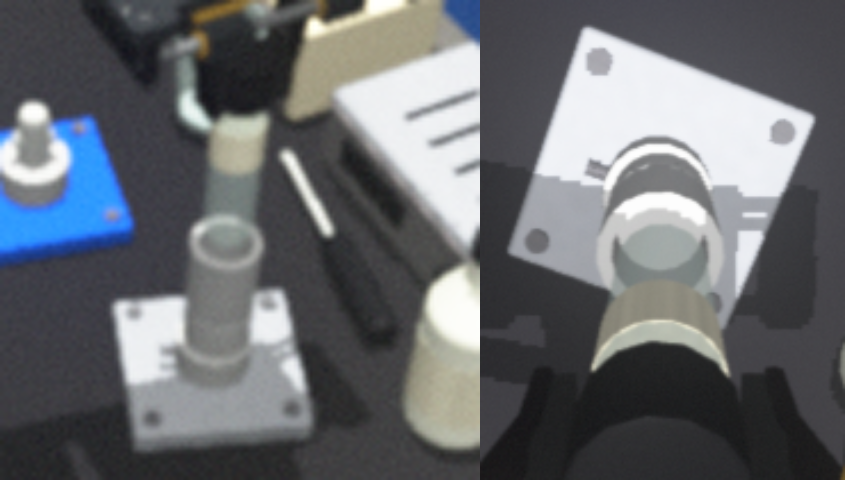

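The tube hangs upright over the sleeve's mouth: in the side crop its end enters the mouth at (225,240), and in the wrist crop at (660,250). The lowering will be gentle, watching the force.

Emit:
{"op": "move_arm", "data": {
  "increments": [
    {"xyz":[1,0,3],"roll":0,"grip":20},
    {"xyz":[0,0,3],"roll":0,"grip":20},
    {"xyz":[0,0,3],"roll":0,"grip":20},
    {"xyz":[0,0,3],"roll":0,"grip":20},
    {"xyz":[0,0,0],"roll":0,"grip":20}
  ]
}}

```text
time_s: 22.32
position: [0.6435, -0.043, 0.2446]
tcp_rot: [[0.0, 1.0, -0.002], [1.0, -0.0, 0.0], [0.0, -0.002, -1.0]]
force: [-0.0, -0.0, -1.6]
opening: 0.408
grasp_force: 30.0
```

Emit:
{"op": "move_arm", "data": {
  "increments": [
    {"xyz":[0,0,3],"roll":0,"grip":20},
    {"xyz":[0,0,3],"roll":0,"grip":20},
    {"xyz":[0,0,3],"roll":0,"grip":20},
    {"xyz":[0,0,0],"roll":0,"grip":20},
    {"xyz":[0,0,0],"roll":0,"grip":20}
  ]
}}

```text
time_s: 22.73
position: [0.6438, -0.0431, 0.2362]
tcp_rot: [[0.0, 1.0, -0.001], [1.0, -0.0, 0.0], [0.0, -0.001, -1.0]]
force: [-0.3, -0.2, -0.4]
opening: 0.409
grasp_force: 30.0
```

Inside the mouth with no contact force. Continuing.

Emit:
{"op": "move_arm", "data": {
  "increments": [
    {"xyz":[0,0,3],"roll":0,"grip":20},
    {"xyz":[0,0,3],"roll":0,"grip":20},
    {"xyz":[0,0,3],"roll":0,"grip":20},
    {"xyz":[0,0,0],"roll":0,"grip":20}
  ]
}}

```text
time_s: 23.07
position: [0.6435, -0.043, 0.2266]
tcp_rot: [[0.0, 1.0, -0.002], [1.0, -0.0, 0.0], [0.0, -0.002, -1.0]]
force: [0.4, 0.2, -1.6]
opening: 0.405
grasp_force: 30.0
```

Emit:
{"op": "move_arm", "data": {
  "increments": [
    {"xyz":[0,0,3],"roll":0,"grip":20},
    {"xyz":[0,0,3],"roll":0,"grip":20},
    {"xyz":[0,0,3],"roll":0,"grip":20},
    {"xyz":[0,0,0],"roll":0,"grip":20}
  ]
}}

```text
time_s: 23.4
position: [0.6435, -0.043, 0.2176]
tcp_rot: [[0.0, 1.0, -0.002], [1.0, -0.0, 0.0], [0.0, -0.002, -1.0]]
force: [0.6, 0.3, -1.3]
opening: 0.403
grasp_force: 30.0
```

Emit:
{"op": "move_arm", "data": {
  "increments": [
    {"xyz":[0,0,2],"roll":0,"grip":20},
    {"xyz":[0,0,2],"roll":0,"grip":20},
    {"xyz":[0,0,0],"roll":0,"grip":20},
    {"xyz":[0,0,0],"roll":0,"grip":20}
  ]
}}

```text
time_s: 23.73
position: [0.6439, -0.0431, 0.2144]
tcp_rot: [[0.0, 1.0, -0.0], [1.0, -0.0, 0.0], [0.0, -0.0, -1.0]]
force: [1.0, -0.4, -1.6]
opening: 0.402
grasp_force: 30.0
```

Emit:
{"op": "move_arm", "data": {
  "increments": [
    {"xyz":[0,0,1],"roll":0,"grip":20},
    {"xyz":[0,0,0],"roll":0,"grip":20},
    {"xyz":[0,0,0],"roll":0,"grip":20}
  ]
}}

```text
time_s: 23.98
position: [0.644, -0.0431, 0.2136]
tcp_rot: [[-0.0, 1.0, 0.0], [1.0, 0.0, -0.0], [-0.0, 0.0, -1.0]]
force: [-0.0, -0.9, -1.7]
opening: 0.401
grasp_force: 30.0
```

Emit:
{"op": "move_arm", "data": {
  "increments": [
    {"xyz":[0,0,1],"roll":0,"grip":20},
    {"xyz":[0,0,0],"roll":0,"grip":20},
    {"xyz":[0,0,0],"roll":0,"grip":20}
  ]
}}

```text
time_s: 24.23
position: [0.644, -0.0431, 0.2125]
tcp_rot: [[0.0, 1.0, -0.0], [1.0, -0.0, 0.0], [0.0, -0.0, -1.0]]
force: [0.2, -0.4, -1.7]
opening: 0.403
grasp_force: 30.0
```

Emit:
{"op": "move_arm", "data": {
  "increments": [
    {"xyz":[0,0,0.8],"roll":0,"grip":20},
    {"xyz":[0,0,0],"roll":0,"grip":20},
    {"xyz":[0,0,0],"roll":0,"grip":20}
  ]
}}

```text
time_s: 24.48
position: [0.6439, -0.0431, 0.2117]
tcp_rot: [[0.0, 1.0, -0.0], [1.0, -0.0, 0.0], [0.0, -0.0, -1.0]]
force: [0.0, 0.2, -2.2]
opening: 0.404
grasp_force: 30.0
```

Emit:
{"op": "move_arm", "data": {
  "increments": [
    {"xyz":[0,0,0.7],"roll":0,"grip":20},
    {"xyz":[0,0,0],"roll":0,"grip":20},
    {"xyz":[0,0,0],"roll":0,"grip":20}
  ]
}}

```text
time_s: 24.73
position: [0.6441, -0.0432, 0.2115]
tcp_rot: [[-0.0, 1.0, 0.0], [1.0, 0.0, -0.0], [-0.0, 0.0, -1.0]]
force: [-0.6, -0.5, 1.4]
opening: 0.402
grasp_force: 30.0
```

Touchdown, about 3 N. Releasing and retreating straight up.

Emit:
{"op": "move_arm", "data": {
  "increments": [
    {"xyz":[0,0,0],"roll":0,"grip":100},
    {"xyz":[0,0,0],"roll":0,"grip":100},
    {"xyz":[0,0,0],"roll":0,"grip":100},
    {"xyz":[0,0,0],"roll":0,"grip":100},
    {"xyz":[0,0,0],"roll":0,"grip":100}
  ]
}}

```text
time_s: 25.15
position: [0.644, -0.0431, 0.211]
tcp_rot: [[0.0, 1.0, 0.0], [1.0, -0.0, 0.0], [0.0, 0.0, -1.0]]
force: [-0.5, -0.6, -0.2]
opening: 0.699
grasp_force: 0.0
```

Emit:
{"op": "move_arm", "data": {
  "increments": [
    {"xyz":[0,0,0],"roll":0,"grip":100},
    {"xyz":[0,0,0],"roll":0,"grip":100},
    {"xyz":[0,0,0],"roll":0,"grip":100},
    {"xyz":[0,0,-10],"roll":0,"grip":100},
    {"xyz":[0,0,-20],"roll":0,"grip":100}
  ]
}}

```text
time_s: 25.57
position: [0.6422, -0.0428, 0.2391]
tcp_rot: [[0.0, 1.0, -0.006], [1.0, -0.0, 0.001], [0.001, -0.006, -1.0]]
force: [-0.0, -1.0, -0.7]
opening: 0.988
grasp_force: 0.0
```

Emit:
{"op": "move_arm", "data": {
  "increments": [
    {"xyz":[0,0,-20],"roll":0,"grip":100},
    {"xyz":[0,0,-20],"roll":0,"grip":100},
    {"xyz":[0,0,-20],"roll":0,"grip":100},
    {"xyz":[0,0,0],"roll":0,"grip":100},
    {"xyz":[0,0,0],"roll":0,"grip":100}
  ]
}}

```text
time_s: 25.98
position: [0.6448, -0.0433, 0.303]
tcp_rot: [[-0.0, 1.0, 0.004], [1.0, 0.0, -0.001], [-0.001, 0.004, -1.0]]
force: [-0.5, 0.1, -0.0]
opening: 1.0
grasp_force: 0.0
```

Run:
```python
from h import *
s=bot.read_state();print(s['time_s'],s['position'],s['force'])
M,K,w,d,P=look('wrist')
print('tube top',top_circ(P,(.6438,-.0427),.04,.235,.255)); 
M,K,a,d,P=look('side')
print('cap',top_circ(P,(.5075,-.35),.04,.055,.075))
cv2.imwrite('pics/c7.png',cv2.resize(a[70:350,180:440],None,fx=2,fy=2)[:,:,::-1])
```

```text
25.9833 [ 0.64477254 -0.04327973  0.30298628] [-0.49084844  0.09562873 -0.01751651]
tube top [0.6452, -0.0421, 0.018, 0.2463, 2383.0, 0.6453, -0.0402]
cap [0.5056, -0.355, 0.0216, 0.0627, 289.0, 0.5045, -0.3561]
```

View pics/c7.png

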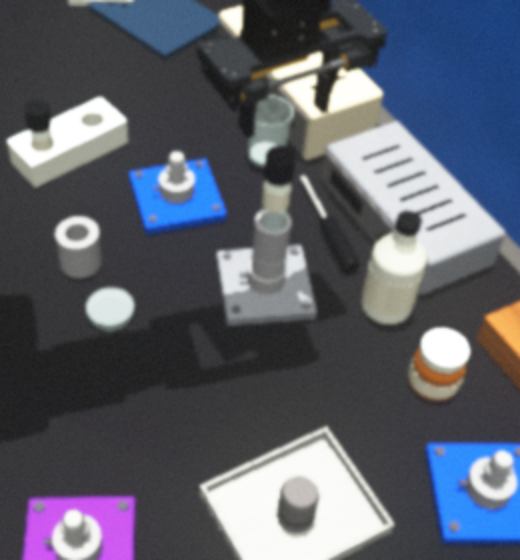

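The tube stands in the sleeve on the grey stand at (275,200), with its top at 0.246 against 0.247 expected. The cap is in the tray at (298,500), and the other things are in place. Handing in.

```bash
python3 -c "
from rig import bot
print(bot.hand_in())"
```

```text
the job is handed in; nothing more can be done
None
```

I handed the job in at about 26 s; no verdict came back, but by camera the dust cap is in the tray, the sleeve is home on the shoulder, the long tube stands cap up and released in its socket, and nothing else looks moved.

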